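# Close the sprung canister with its tab at the mark

### The job

Close the steel canister with its black lid: feel for the gaps in the collar, press the lid squarely down through them until the sprung plate inside bottoms out, then turn it clockwise until its thumb tab stands over the upright rib on the canister's side. Let go, so that the lid stays locked under the collar, and leave the glass, the juice cup and the jigger where they stand.

Things in the scene. Friction and masses are not known exactly. Their poses are not given: they have to be found in the camera images.
- canister: Open steel canister, 120 mm outside diameter, 80 mm high with its collar, fixed to the worktop. Origin: centre of its underside, z up. The mark is an upright rib (10 mm wide, 6 mm proud of the wall) on its -x side. The lid is in its final place, tab over rib, when its yaw equals the canister's yaw. It would also drop in half a turn wrong, with the tab on the far side: not wanted.
- canister_rim (a point): Centre of the collar's top face, 80 mm above the canister's origin; axes as the canister, not the collar. The collar is a ledge 6 mm thick, inner diameter 86 mm, with two opposite gaps 29 mm wide. The gaps are not reported: the lid drops through, right way round, at a yaw between 0.55 and 1.15 rad counter-clockwise (seen from above) of the canister's, within about 0.12 rad either way.
- canister_mark (a point): Outer face of the rib near its top, 66 mm from the canister's axis on its -x side, 71 mm above its underside. Axes as the canister.
- plate (a joint): Travel in m of the sprung plate (82 mm diameter) in the canister: 0 = up (its top 74 mm above the canister's origin, level with the ledge's underside), 0.012 = bottomed (top at 62 mm). The spring pushes up with 3.5 N when up, 12 N at the bottom. With the lid locked and let go it reads about 0.008.
- lid_grip (a point): Middle of the grip bar of the loose lid (0.14 to 0.28 kg, 67 mm high, lying right side up), on its axis, 47 mm above its underside. The bar is 60 mm long along the lid's x, 16 mm wide along y and 40 mm high. z is the lid's axis, up. Below the bar is a cap of 82 mm diameter, its top 28 mm above the underside.
- lid_base (a point): Centre of the lid's underside, axes as the lid. Base disc of 80 mm diameter with two lugs along +y and -y: 17 mm wide, 8 mm thick, flush with the underside, reaching 52 mm from the axis. Off the gaps the lugs rest on the collar (base 80 mm above the canister's origin). Bottomed the base is at 62 mm, where the lid turns freely under the ledge; locked and let go, at 66 mm.
- lid_tab (a point): Outer end of the lid's thumb tab (20 mm wide, 6 mm thick), 66 mm from the lid's axis on its -x side, 25 mm above the lid's underside. Axes as the lid.
- glass_mid (a point): Bystander: clear drinking glass, 78 mm wide, 92 mm high, standing; point half-way up.
- juice_cup_mid (a point): Bystander: open steel cup, 65 mm wide, 57 mm high; point half-way up.
- jigger_mid (a point): Bystander: steel double-cone jigger, 43 mm wide, 73 mm high; point half-way up.

How it is judged:
On the way:
1. the lid is pressed squarely down in the canister until the plate bottoms out, before its tab is over the rib (value of joint plate above 0.0108 m and z of lid_grip in the frame of canister below 0.1125 m and horizontal distance between lid_grip and canister below 0.008 m and angle between lid_grip's own z axis and vertical below 0.08 rad and x of lid_tab in the frame of canister below 0 m and y of lid_tab in the frame of canister below -0.018 m), for 0.1 s.
At the end, for the whole second after the job is handed in: The lid is locked under the collar, level within 3 degrees and at rest, holding the sprung plate down (more than 5.5 mm of its 12 mm), with the end of its thumb tab within 12 mm to either side of the middle of the rib (x of lid_tab in the frame of canister below -0.05 m and y of lid_tab in the frame of canister between -0.012 and 0.012 m and horizontal distance between lid_grip and canister below 0.008 m and z of lid_grip in the frame of canister between 0.106 and 0.116 m and angle between lid_grip's own z axis and vertical below 0.06 rad and value of joint plate above 0.0055 m and velocity of joint plate below 0.01 m/s); the robot touches nothing.
It fails at once if the drinking glass is shifted by more than 40 mm or tipped (distance of glass_mid from where it was at the start of the episode above 0.04 m or angle between glass_mid's own z axis and vertical above 0.5 rad).
It fails at once if the steel juice cup is shifted by more than 40 mm or tipped (distance of juice_cup_mid from where it was at the start of the episode above 0.04 m or angle between juice_cup_mid's own z axis and vertical above 0.5 rad).
It fails at once if the jigger is shifted by more than 40 mm or tipped (distance of jigger_mid from where it was at the start of the episode above 0.04 m or angle between jigger_mid's own z axis and vertical above 0.5 rad).
It also fails if it takes over 72 s, if anything falls off the work surface, if the arm or the gripper's body presses on something with over 40 N, if the wrist force passes 120 N, or if a joint passes its speed limit or range.

### The arm

A 6-joint arm with a two-finger parallel gripper is mounted at the origin on a cart in front of the work surface, level with it; the furniture and walls round the work are solid. World frame = base frame: x ahead of the robot, y to its left, z up, the work surface at z = 0. Lengths are in m, angles in rad, forces in N, time in s.
With the tool pointing down it reaches from about 0.375 to 0.925 m from the base axis. Payload 5.7 kg.
Tool frame: the origin (TCP) lies between the finger pads; the fingertips stand 14 mm ahead of it and the grasp point (between the pads) lies 5 mm behind it; z points along the fingers, y is the direction in which the jaws open and shut (so a half turn about z gives the same grasp; the last joint's range is limited). The gripper opens to 88 mm and grips with 3 to 60 N. Pads are 20 mm wide; open, the fingers measure 115 mm over their backs; the gripper's body (75 mm by 178 mm) begins 61 mm behind the grasp point.
Start: joints at [1.117, 0.359, 1.51, -0, 1.272, -0.115], TCP at [0.199, 0.566, 0.237] pointing down, gripper open.
Joint ranges: [-2.97, 2.97], [-1.01, 2.36], [0.21, 2.38], [-0.96, 4.11], [0.2, 2.71], [-2.98, 2.98]. Speed limits (rad/s): [2.39, 2.39, 3.14, 3.14, 3.14, 3.14].

### API

Orientations are given as a rotation vector (axis times angle).
In Python, from workcell import * gives the robot as it stands.
- The arm moves only by the tool move_arm, never from a script. Its argument "plan" is a list of rows, each an object of numbers: "jaw": the opening, from 0 (shut) to 1 (fully open); "x", "y", "z": the shift along the tool's x, y, z in units of 40 mm (1.0 is 40 mm); "roll": the turn about the tool's z in units of 5 degrees (1.0 is 5 degrees). A call has 1 to 12 rows; each row is the pose to reach, as a shift and turn from the pose measured when the call began, along the tool's axes at that moment; what a row does not reach only later rows make up. A row lasts 1/10 s, in which the tool goes at most 50 mm and 8.59 degrees, less where a joint would pass 70% of its speed; a pose out of reach is approached as far as the arm can. A call with a gripper value outside its range is refused whole. The fingers move at their own pace and stop on an object; "force" is the grip in N (left out, the last holds). Time passes only in rows, so rows that repeat a pose let the fingers close. It gives the time, the measured TCP pose, the force and the opening at its end, in the units of the state.
- get_obs(): the state, without advancing time (a new reading comes with each control period).
- camera(name): name is "side" or "top" or "wrist"; returns the picture (420x560x3 uint8, red, green, blue); there is no depth.
- calibration(name): a dict with "K" (3x3 intrinsics, pixels), "R" (3x3) and "t" (3): a world point X has camera coordinates R X + t. Camera axes: x right, y down, z forward; pixel columns grow to the right and rows downward; lengths in m; the calibration is good to about 2 mm. A picture is of the moment at which its call begins: read the wrist's pose just before it. calibration takes no time and is no camera call; for the wrist camera it gives the pose at the moment of the call.
- close_job(): hands the job in, once; it reports no verdict.
Trained networks look in the newest picture that a camera, given by its name, has taken for a name from the list of things; names that differ only in an ending like _2 or _b are one class to them, and where a whole thing is asked for, a point or a joint stands for the part that bears it (a point fixed in the world has none). Each returns a list of dicts, best first, with "p" (0 to 1); they miss things now and then, are a little off and sometimes report something else, mostly with a low value. They report only what shows in the picture. A call takes as long as a camera call.
- outline_of(target, camera): "mask" (420x560 bool, what is visible of it).
- landmark_of(target, camera): "centre" ([x, y, z] in m, in world coordinates, good to about 4 mm: a listed point, or the origin of a listed thing).
The state is a dict: "t": time; "joint_pos": joint angles; "joint_vel": joint speeds; "joint_efforts": joint torques, N m; "tcp_pos": TCP position; "tcp_rot": TCP orientation; "contact_force": force on the tool from outside, world axes, zero at the start; "moment": the same for the moment, N m; "finger_gap": opening from 0.0 (shut) to 1.0 (fully open).
Only numpy, scipy, OpenCV 4.12 (cv2) and the standard library are available. Lean on these libraries where they do the work, as an engineer would, in place of code of your own. Each camera call takes 0.05 s, during which the arm holds its last target.

## Working session

There is one attempt and no reset: what is moved stays moved. The work goes in short steps, Python scripts to look and compute and a tool call to move; the robot and the scene stay as the last step left them, time stands still between calls to the robot, and variables do not carry over. Pictures are saved under pics/ and viewed, and the job is handed in when it is done.

Besides the shell and the picture viewer there is one more tool, called after "Request:" by a JSON object that holds its "op" and its "data", one argument or row to a line. move_arm: Moves the arm, as the interface text tells. Its arguments: {"type":"object","properties":{"plan":{"type":"array","items":{"type":"object","properties":{"jaw":{"type":"number"},"x":{"type":"number"},"y":{"type":"number"},"z":{"type":"number"},"roll":{"type":"number"}}}},"force":{"type":"number"}},"required":["plan"]}

```bash
mkdir -p pics; ls
python3 - <<'E'
from workcell import *
import cv2
o=get_obs();print(o)
for c in ["side","top","wrist"]:
    im=camera(c);cv2.imwrite(f"pics/a_{c}.png",im[:,:,::-1])
    for n in ["canister","canister_rim","canister_mark","lid_grip","lid_base","lid_tab","glass_mid","juice_cup_mid","jigger_mid"]:
        r=landmark_of(n,c)
        print(c,n,[(round(d["p"],2),[round(float(v),4) for v in d["centre"]]) for d in r[:2]])
print(get_obs()["t"])
E
```

```text
pics
{'t': 0.0, 'joint_pos': array([ 1.11687611e+00,  3.59464475e-01,  1.51141309e+00,  2.46183041e-05,
        1.27250197e+00, -1.15098766e-01]), 'joint_vel': array([-0.00106487, -0.00095818, -0.00064316, -0.00015476, -0.00078585,
        0.00225766]), 'joint_efforts': array([-1.38537405e-03, -5.15351129e+01, -2.70736992e+01,  6.72466820e-02,
        3.46868404e-02, -1.30746284e-04]), 'tcp_pos': array([0.19913422, 0.56529531, 0.23584106]), 'tcp_rot': array([-5.29600020e-01, -3.09609885e+00,  2.68317905e-03]), 'contact_force': array([-0.16968313,  0.44716617, -0.01412956]), 'moment': array([-0.02936931,  0.0688595 , -0.01474409]), 'finger_gap': 0.9962934373043112}
side canister [(0.88, [0.5098, 0.163, 0.0016]), (0.23, [0.6778, 0.268, 0.0386])]
side canister_rim [(0.95, [0.5116, 0.1694, 0.0821]), (0.32, [0.5113, 0.165, 0.0001])]
side canister_mark [(0.9, [0.4472, 0.1584, 0.0689])]
side lid_grip [(0.76, [0.5227, -0.2084, 0.0466]), (0.42, [0.5218, -0.2088, 0.0021])]
side lid_base [(0.86, [0.5213, -0.2046, 0.0012])]
side lid_tab [(0.8, [0.5022, -0.2686, 0.0259]), (0.67, [0.5224, -0.2082, 0.048])]
side glass_mid [(0.74, [0.6413, -0.3772, 0.0495])]
side juice_cup_mid [(0.63, [0.7117, -0.0119, 0.0313])]
side jigger_mid [(0.75, [0.6776, 0.2703, 0.0373])]
top canister []
top canister_rim [(0.75, [0.5106, 0.1675, 0.0788])]
top canister_mark [(0.61, [0.4494, 0.1624, 0.071]), (0.4, [0.5091, 0.1668, 0.0023])]
top lid_grip [(0.76, [0.5198, -0.2029, 0.0477]), (0.65, [0.6792, 0.2673, 0.0331])]
top lid_base [(0.9, [0.5195, -0.2078, 0.0023])]
top lid_tab []
top glass_mid [(0.58, [0.6393, -0.3715, 0.0471]), (0.51, [0.5195, -0.2039, 0.0457])]
top juice_cup_mid [(0.87, [0.7078, -0.0098, 0.0238])]
top jigger_mid [(0.88, [0.6787, 0.2677, 0.0341])]
wrist canister []
wrist canister_rim []
wrist canister_mark []
wrist lid_grip []
wrist lid_base []
wrist lid_tab []
wrist glass_mid []
wrist juice_cup_mid []
wrist jigger_mid []
1.5
```

View pics/a_top.png

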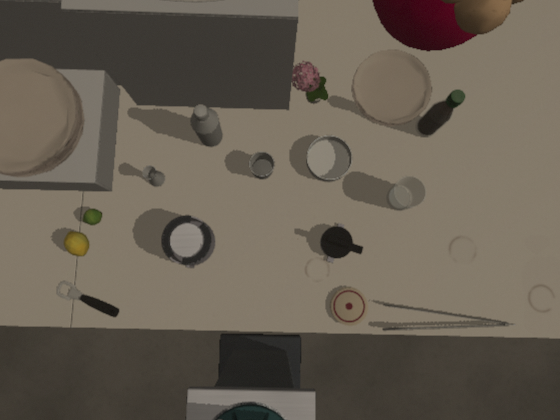

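View pics/a_side.png

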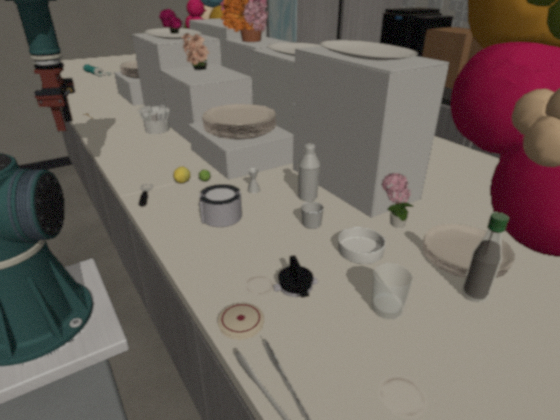

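Run:
```python
from workcell import *
import cv2,numpy as np
im=cv2.imread("pics/a_top.png")
a=cv2.resize(im[205:275,150:220],(390,390),interpolation=cv2.INTER_CUBIC)
b=cv2.resize(im[210:280,300:370],(390,390),interpolation=cv2.INTER_CUBIC)
z=np.hstack([a,b]);z=np.clip(z*1.8,0,255).astype(np.uint8)
cv2.imwrite("pics/zoom.png",z)
c=calibration("wrist");print(c); print(get_obs()["tcp_pos"])
o=calibration("top");print(-np.array(o["R"]).T@o["t"],o["K"])
```

```text
{'K': array([[315.37639803,   0.        , 279.70281625],
       [  0.        , 315.37639803, 207.83924912],
       [  0.        ,   0.        ,   1.        ]]), 'R': array([[ 3.32954638e-01,  9.42942707e-01, -5.09841348e-04],
       [ 9.07954526e-01, -3.20454239e-01,  2.70051217e-01],
       [ 2.54479445e-01, -9.03777181e-02, -9.62845824e-01]]), 't': array([-0.59799662, -0.03182428,  0.39051752])}
[0.19942034 0.56587871 0.23660739]
[ 0.43099687 -0.04368763  1.09616893] [[421.62322881   0.         277.87653319]
 [  0.         421.62322881 214.98797778]
 [  0.           0.           1.        ]]
```

View pics/zoom.png

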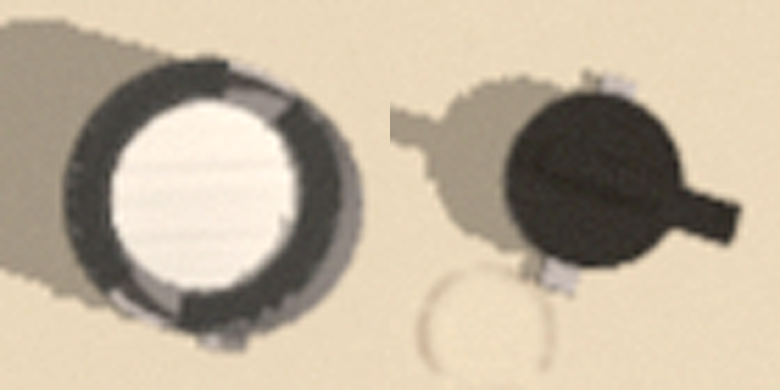

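View pics/a_wrist.png

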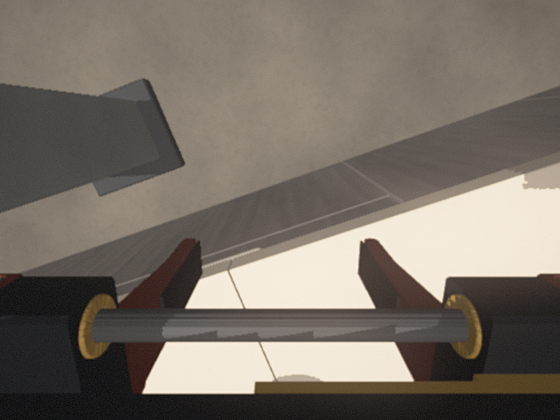

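```bash
cat > h.py <<'E'
from workcell import *
import numpy as np,cv2
from scipy.spatial.transform import Rotation as Ro
def go(x,y,z,ya=None):
    "tcp target; ya = world angle of tool y"
    o=get_obs();R=Ro.from_rotvec(o["tcp_rot"]).as_matrix()
    d=R.T@(np.array([x,y,z])-o["tcp_pos"])/0.04
    cur=np.arctan2(R[1,1],R[0,1])
    r=0 if ya is None else -((ya-cur+np.pi/2)%np.pi-np.pi/2) if False else -(ya-cur)
    print("t%.2f"%o["t"],"tcp",o["tcp_pos"].round(4),"ya %.3f"%cur,"tilt",R[:,2].round(4),"F",o["contact_force"].round(2),"M",o["moment"].round(2),"gap %.3f"%o["finger_gap"],"j6 %.2f"%o["joint_pos"][5])
    print("  shift",d.round(3),"roll %.2f"%(np.rad2deg(r)/5),"rows>=",round(max(np.linalg.norm(d)*.04/.05,abs(np.rad2deg(r))/8.59),1))
def campos():
    c=calibration("wrist");print("cam",(-c["R"].T@c["t"]).round(3),"fwd",c["R"][2].round(3))
def pix(c,X):
    p=c["K"]@(c["R"]@np.array(X)+c["t"]);return p[:2]/p[2]
def atz(c,u,z):
    d=c["R"].T@np.linalg.solve(c["K"],[u[0],u[1],1]);C=-c["R"].T@c["t"]
    return C+d*(z-C[2])/d[2]
E
python3 - <<'E'
from h import *
campos()
go(0.45,0.17,0.30,0.5)
E
```

```text
cam [0.129 0.589 0.384] fwd [ 0.254 -0.09  -0.963]
t1.50 tcp [0.1994 0.5659 0.2366] ya 1.232 tilt [-0.e+00 -1.e-04 -1.e+00] F [ 0.28 -0.13 -0.  ] M [-0.02  0.01 -0.  ] gap 1.001 j6 -0.12
  shift [-9.198 -7.252 -1.584] roll 8.39 rows>= 9.5
```

Run:
```python
from h import *
go(0.545,0.105,0.29,0.5)
```

```text
t1.50 tcp [0.1994 0.5659 0.2366] ya 1.232 tilt [-0.e+00 -1.e-04 -1.e+00] F [ 0.28 -0.13 -0.  ] M [-0.02  0.01 -0.  ] gap 1.001 j6 -0.12
  shift [-11.978  -7.996  -1.334] roll 8.39 rows>= 11.6
```

Request:
{"op": "move_arm", "data": {
  "plan": [
    {"x":-3,"y":-2,"z":-0.7,"roll":1.4,"jaw":1},
    {"x":-6,"y":-4,"z":-1.3,"roll":4,"jaw":1},
    {"x":-12,"y":-8,"z":-1.33,"roll":8.4,"jaw":1},
    {"x":-12,"y":-8,"z":-1.33,"roll":8.4,"jaw":1},
    {"x":-12,"y":-8,"z":-1.33,"roll":8.4,"jaw":1},
    {"x":-12,"y":-8,"z":-1.33,"roll":8.4,"jaw":1},
    {"x":-12,"y":-8,"z":-1.33,"roll":8.4,"jaw":1},
    {"x":-12,"y":-8,"z":-1.33,"roll":8.4,"jaw":1},
    {"x":-12,"y":-8,"z":-1.33,"roll":8.4,"jaw":1},
    {"x":-12,"y":-8,"z":-1.33,"roll":8.4,"jaw":1},
    {"x":-12,"y":-8,"z":-1.33,"roll":8.4,"jaw":1},
    {"x":-12,"y":-8,"z":-1.33,"roll":8.4,"jaw":1}
  ]
}}

```text
t: 2.7
tcp_pos: [0.5479, 0.1014, 0.2903]
tcp_rot: [1.606, 2.698, 0.0]
contact_force: [-0.0, 1.1, -0.2]
finger_gap: 1.001
```

Request:
{"op": "move_arm", "data": {
  "plan": [
    {"jaw":1},
    {"jaw":1},
    {"jaw":1}
  ]
}}

```text
schema error: expected keys jaw, x, y, z, roll
```

Run:
```python
from h import *
go(0.545,0.105,0.29,0.5); campos()
c=calibration("wrist");im=camera("wrist");cv2.imwrite("pics/b_wrist.png",im[:,:,::-1])
np.savez("b.npz",**c)
for n in ["canister_rim","canister_mark","canister"]:
    r=landmark_of(n,"wrist");print(n,[(round(d["p"],2),d["centre"]) for d in r[:2]])
```

```text
t2.70 tcp [0.5479 0.1014 0.2903] ya 0.497 tilt [ 1.6e-03 -9.0e-04 -1.0e+00] F [-0.03  1.11 -0.16] M [-0.04  0.03  0.03] gap 1.001 j6 -0.44
  shift [ 0.114 -0.022  0.007] roll -0.04 rows>= 0.1
cam [0.511 0.165 0.438] fwd [ 0.13  -0.239 -0.962]
canister_rim [(0.9, [0.5106, 0.1637, 0.0809])]
canister_mark [(0.87, [0.4458, 0.1588, 0.0647])]
canister [(0.76, [0.512, 0.1642, -0.0019])]
```

View pics/b_wrist.png

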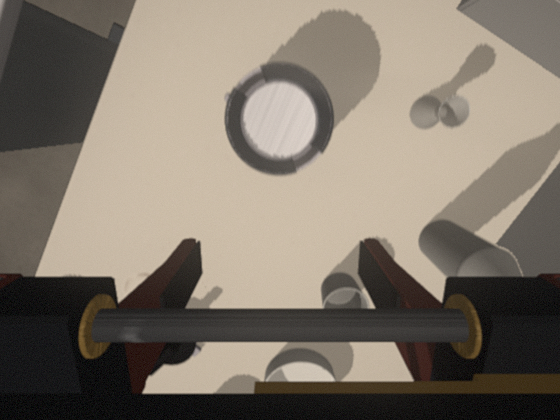

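Run:
```python
from h import *
def ortho(im,c,cx,cy,z,s=4,h=75):
    # pixel s per mm; up=+x, left=+y
    pts=[(cx+h/1e3,cy+h/1e3),(cx+h/1e3,cy-h/1e3),(cx-h/1e3,cy-h/1e3),(cx-h/1e3,cy+h/1e3)]
    src=np.float32([pix(c,(a,b,z)) for a,b in pts]);n=int(2*h*s)
    dst=np.float32([(0,0),(n,0),(n,n),(0,n)])
    return cv2.warpPerspective(im,cv2.getPerspectiveTransform(src,dst),(n,n),flags=cv2.INTER_CUBIC)
c=dict(np.load("b.npz"));w=ortho(cv2.imread("pics/b_wrist.png"),c,.511,.165,.08)
t=ortho(cv2.imread("pics/a_top.png"),calibration("top"),.511,.165,.08)
out=cv2.resize(np.hstack([w,t]),(800,400));out=np.clip(out*1.6,0,255).astype(np.uint8)
for k in (200,600): cv2.circle(out,(k,200),int(43*400/150),(0,0,255),1);cv2.circle(out,(k,200),int(60*400/150),(0,255,0),1)
cv2.imwrite("pics/ortho.png",out)
```

```text
(no output)
```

View pics/ortho.png

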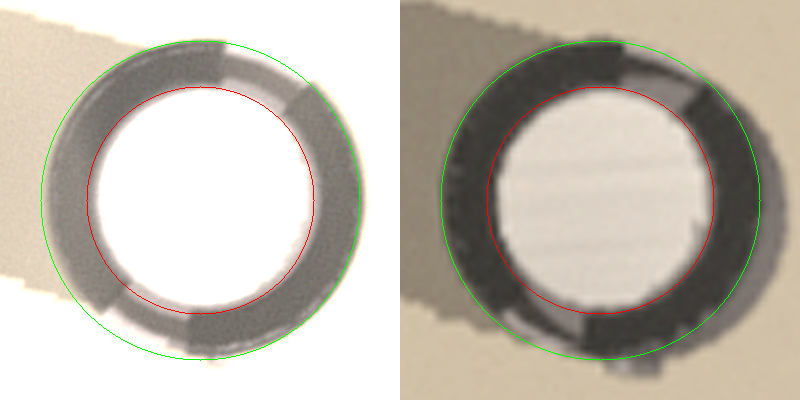

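Run:
```python
from h import *
go(0.505,-0.26,0.27,-0.282)
```

```text
t2.90 tcp [0.5457 0.1042 0.2896] ya 0.497 tilt [-8.e-04  3.e-04 -1.e+00] F [ 0.27  0.37 -0.43] M [0.   0.02 0.04] gap 1.003 j6 -0.43
  shift [-7.517 -5.237  0.488] roll 8.93 rows>= 7.3
```

Request:
{"op": "move_arm", "data": {
  "plan": [
    {"x":-1,"y":-0.7,"z":0.4,"roll":1,"jaw":1},
    {"x":-2.2,"y":-1.5,"z":0.5,"roll":2.5,"jaw":1},
    {"x":-3.3,"y":-2.3,"z":0.5,"roll":4,"jaw":1},
    {"x":-4.4,"y":-3.1,"z":0.5,"roll":5.5,"jaw":1},
    {"x":-5.5,"y":-3.8,"z":0.5,"roll":7,"jaw":1},
    {"x":-6.5,"y":-4.5,"z":0.5,"roll":8,"jaw":1},
    {"x":-7.2,"y":-5,"z":0.5,"roll":8.6,"jaw":1},
    {"x":-7.5,"y":-5.25,"z":0.5,"roll":8.9,"jaw":1},
    {"x":-7.5,"y":-5.25,"z":0.5,"roll":8.9,"jaw":1},
    {"x":-7.5,"y":-5.25,"z":0.5,"roll":8.9,"jaw":1}
  ]
}}

```text
t: 3.9
tcp_pos: [0.5041, -0.258, 0.2693]
tcp_rot: [-2.507, -1.89, -0.0]
contact_force: [0.3, 0.5, 0.4]
finger_gap: 1.004
```

Run:
```python
from h import *
go(0.505,-0.26,0.27,-0.282); campos()
c=calibration("wrist");im=camera("wrist");cv2.imwrite("pics/c_wrist.png",im[:,:,::-1])
np.savez("c.npz",**c)
for n in ["lid_grip","lid_base","lid_tab"]:
    r=landmark_of(n,"wrist");print(n,[(round(d["p"],2),d["centre"].round(4) if hasattr(d["centre"],'round') else d["centre"]) for d in r[:2]])
```

```text
t3.90 tcp [ 0.5041 -0.258   0.2693] ya -0.278 tilt [-0.0012  0.0017 -1.    ] F [0.26 0.46 0.35] M [-0.08  0.09  0.04] gap 1.004 j6 -0.32
  shift [-0.042  0.036 -0.017] roll 0.04 rows>= 0.0
cam [ 0.524 -0.189  0.417] fwd [-0.076 -0.258 -0.963]
lid_grip [(0.58, [0.5148, -0.208, 0.0467]), (0.37, [0.518, -0.2053, 0.0022])]
lid_base [(0.56, [0.5165, -0.208, 0.0031])]
lid_tab [(0.9, [0.503, -0.2722, 0.027])]
```

View pics/c_wrist.png

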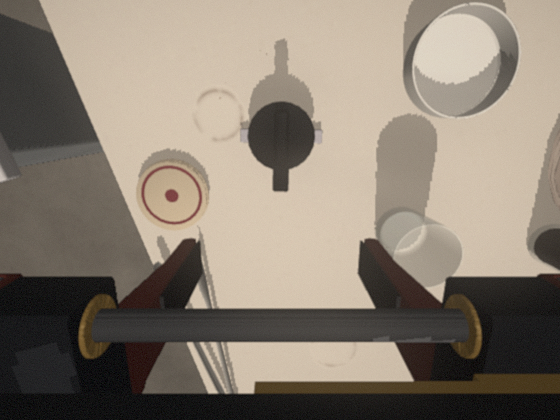

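Run:
```python
from h import *
im=cv2.imread("pics/c_wrist.png");c=dict(np.load("c.npz"))
b=cv2.resize(np.clip(im[85:205,220:340]*2.2,0,255).astype(np.uint8),(600,600),interpolation=cv2.INTER_CUBIC)
cv2.imwrite("pics/c_zoom.png",b)
```

```text
(no output)
```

View pics/c_zoom.png

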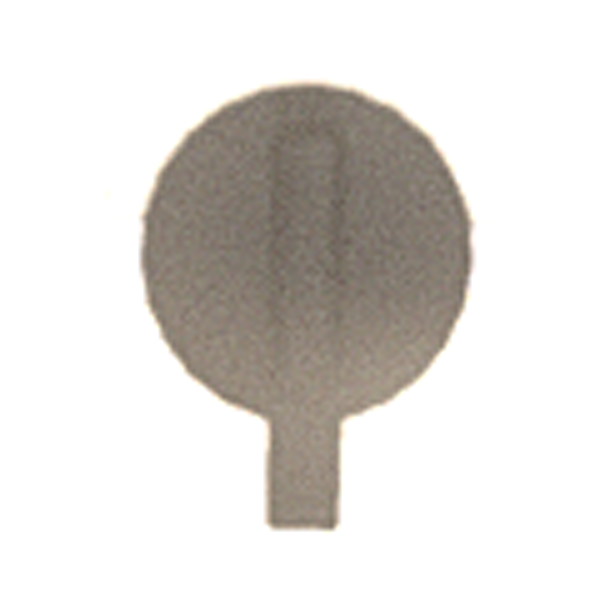

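Run:
```python
from h import *
c=dict(np.load("c.npz"))
C=atz(c,(281.3,135.2),.028);T=atz(c,(280.7,190),.027);print(C,T)
d=C-T;print(np.arctan2(d[1],d[0]),np.hypot(d[0],d[1]))
a,b=atz(c,(244,133),.006),atz(c,(318,134),.006);print((a+b)/2,np.arctan2((b-a)[1],(b-a)[0]),np.hypot(*(b-a)[:2]))
print("bar",atz(c,(281.4,111),.067),atz(c,(281.4,111),.067)-0.03*np.array([np.cos(1.28),np.sin(1.28),0]))
ct=calibration("top");b=np.array([0.52,-.2055])
# top: cap centre px from zoom
print(atz(ct,(300+(594-390)*70/390,210+180*70/390),.028))
L=np.array([atz(ct,(300+(610-390)*70/390,210+85*70/390),.006),atz(ct,(300+(555-390)*70/390,210+275*70/390),.006)]);print(L.mean(0))
```

```text
[ 0.51965581 -0.20628376  0.028     ] [ 0.50038478 -0.27112398  0.027     ]
1.2819028821952339 0.06764338485557025
[ 0.51965789 -0.20515532  0.006     ] -0.2921685328413877 0.09397580102435592
bar [ 0.52701465 -0.18044169  0.067     ] [ 0.51841319 -0.20918217  0.067     ]
[ 0.51777756 -0.207202    0.028     ]
[ 0.51969657 -0.20528079  0.006     ]
```

Run:
```python
from h import *
go(0.519,-0.206,0.1,-0.288)
go(0.519,-0.206,0.047,-0.288)
```

```text
t4.10 tcp [ 0.5045 -0.2578  0.2696] ya -0.277 tilt [-8.e-04  8.e-04 -1.e+00] F [0.71 0.31 0.79] M [-0.05  0.05 -0.01] gap 1.000 j6 -0.32
  shift [ 1.341e+00 -1.000e-03  4.241e+00] roll 0.13 rows>= 3.6
t4.10 tcp [ 0.5045 -0.2578  0.2696] ya -0.277 tilt [-8.e-04  8.e-04 -1.e+00] F [0.71 0.31 0.79] M [-0.05  0.05 -0.01] gap 1.000 j6 -0.32
  shift [1.340e+00 1.000e-03 5.566e+00] roll 0.13 rows>= 4.6
```

Request:
{"op": "move_arm", "data": {
  "plan": [
    {"x":0.7,"y":0,"z":0.5,"roll":0.1,"jaw":1},
    {"x":1.2,"y":0,"z":1.2,"roll":0.13,"jaw":1},
    {"x":1.34,"y":0,"z":2.2,"roll":0.13,"jaw":1},
    {"x":1.34,"y":0,"z":3.2,"roll":0.13,"jaw":1},
    {"x":1.34,"y":0,"z":4.2,"roll":0.13,"jaw":1},
    {"x":1.34,"y":0,"z":4.8,"roll":0.13,"jaw":1},
    {"x":1.34,"y":0,"z":5.2,"roll":0.13,"jaw":1},
    {"x":1.34,"y":0,"z":5.45,"roll":0.13,"jaw":1},
    {"x":1.34,"y":0,"z":5.57,"roll":0.13,"jaw":1},
    {"x":1.34,"y":0,"z":5.57,"roll":0.13,"jaw":1}
  ]
}}

```text
t: 5.1
tcp_pos: [0.5191, -0.2056, 0.0468]
tcp_rot: [-2.516, -1.879, 0.0]
contact_force: [-1.3, 0.6, -0.4]
finger_gap: 0.999
```

Run:
```python
from h import *
go(0.519,-0.206,0.047,-0.288)
for n in ("wrist","side"): cv2.imwrite(f"pics/d_{n}.png",camera(n)[:,:,::-1])
```

```text
t5.10 tcp [ 0.5191 -0.2056  0.0468] ya -0.288 tilt [-9.e-04  1.e-03 -1.e+00] F [-1.3   0.61 -0.39] M [-0.14  0.13  0.01] gap 0.999 j6 -0.21
  shift [-0.011  0.    -0.004] roll 0.00 rows>= 0.0
```

View pics/d_wrist.png

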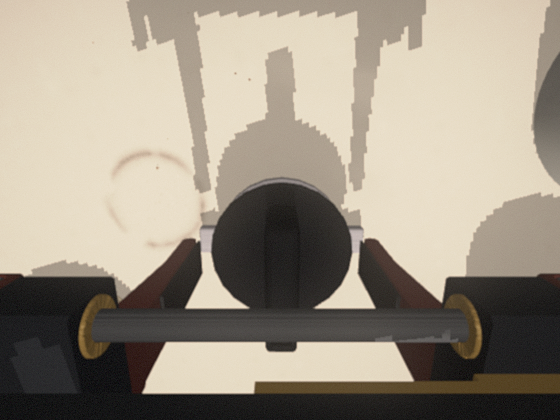

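Request:
{"op": "move_arm", "data": {
  "plan": [
    {"x":0,"y":0,"z":0,"roll":0,"jaw":0.1},
    {"x":0,"y":0,"z":0,"roll":0,"jaw":0.1},
    {"x":0,"y":0,"z":0,"roll":0,"jaw":0.1},
    {"x":0,"y":0,"z":0,"roll":0,"jaw":0.1},
    {"x":0,"y":0,"z":0,"roll":0,"jaw":0.1},
    {"x":0,"y":0,"z":0,"roll":0,"jaw":0.1},
    {"x":0,"y":0,"z":0,"roll":0,"jaw":0.1},
    {"x":0,"y":0,"z":0,"roll":0,"jaw":0.1},
    {"x":0,"y":0,"z":0,"roll":0,"jaw":0.1},
    {"x":0,"y":0,"z":0,"roll":0,"jaw":0.1}
  ],
  "force": 50
}}

```text
t: 6.2
tcp_pos: [0.5197, -0.2062, 0.0476]
tcp_rot: [2.517, 1.88, 0.001]
contact_force: [0.3, 0.4, -0.6]
finger_gap: 0.179
```

Run:
```python
from h import *
go(0.519,-0.206,0.2,-0.288)
```

```text
t6.20 tcp [ 0.5197 -0.2062  0.0476] ya -0.288 tilt [ 6.e-04  1.e-04 -1.e+00] F [ 0.26  0.44 -0.64] M [-0.02  0.03 -0.  ] gap 0.179 j6 -0.21
  shift [ 0.    -0.016 -3.81 ] roll 0.00 rows>= 3.0
```

Request:
{"op": "move_arm", "data": {
  "plan": [
    {"x":0,"y":0,"z":-0.3,"roll":0,"jaw":0.1},
    {"x":0,"y":0,"z":-1,"roll":0,"jaw":0.1},
    {"x":0,"y":0,"z":-2,"roll":0,"jaw":0.1},
    {"x":0,"y":0,"z":-3,"roll":0,"jaw":0.1},
    {"x":0,"y":0,"z":-3.5,"roll":0,"jaw":0.1},
    {"x":0,"y":0,"z":-3.5,"roll":0,"jaw":0.1}
  ]
}}

```text
t: 6.8
tcp_pos: [0.5216, -0.2072, 0.1915]
tcp_rot: [2.512, 1.876, 0.005]
contact_force: [1.3, -0.5, -0.9]
finger_gap: 0.18
```

Run:
```python
from h import *
go(0.511,0.164,0.18,-0.434)
c=calibration("wrist");im=camera("wrist");cv2.imwrite("pics/e_wrist.png",im[:,:,::-1])
```

```text
t6.80 tcp [ 0.5216 -0.2072  0.1915] ya -0.288 tilt [ 0.0068 -0.0033 -1.    ] F [ 1.29 -0.47 -0.94] M [-0.07  0.07 -0.01] gap 0.180 j6 -0.21
  shift [ 8.823 -2.891  0.257] roll 1.67 rows>= 7.4
```

View pics/e_wrist.png

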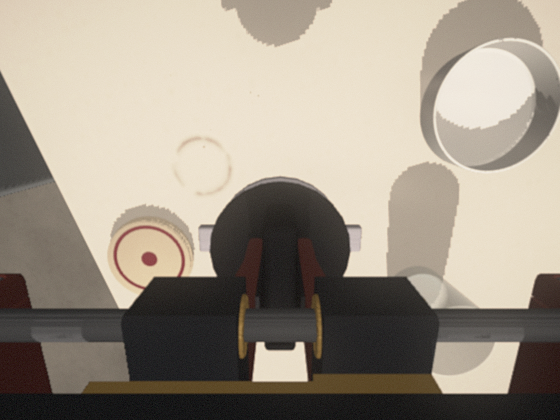

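Run:
```python
from h import *
o=get_obs();c=calibration("wrist");z=o["tcp_pos"][2]-.0475
R=Ro.from_rotvec(o["tcp_rot"]).as_matrix()
a,b=atz(c,(203,237),z+.007),atz(c,(357,237),z+.007);print((R.T@((a+b)/2-o["tcp_pos"])).round(4),np.linalg.norm(a-b))
for x in range(-6,7,3):
    # predicted lug tips for lid axis offset x mm along tool x
    print(x,[pix(c,o["tcp_pos"]+R@np.array([x/1e3,s*.052,.0405])).round(1) for s in (1,-1)],pix(c,o["tcp_pos"]+R@np.array([x/1e3+.041,0,.0475-.027])).round(1))
```

```text
[ 0.     -0.0005  0.0405] 0.09799963551025016
-6 [array([361.9, 245.8]), array([199.8, 245.9])] [281.  190.1]
-3 [array([362.2, 241.4]), array([199.5, 241.5])] [281.  184.7]
0 [array([362.6, 237. ]), array([199.1, 237.1])] [281.  179.2]
3 [array([362.9, 232.6]), array([198.8, 232.7])] [281.  173.7]
6 [array([363.2, 228.1]), array([198.5, 228.2])] [281.  168.1]
```

Request:
{"op": "move_arm", "data": {
  "plan": [
    {"x":0.8,"y":-0.3,"z":0.2,"roll":0,"jaw":0.1},
    {"x":1.9,"y":-0.6,"z":0.25,"roll":0.2,"jaw":0.1},
    {"x":3,"y":-1,"z":0.25,"roll":0.5,"jaw":0.1},
    {"x":4.1,"y":-1.35,"z":0.25,"roll":0.8,"jaw":0.1},
    {"x":5.2,"y":-1.7,"z":0.25,"roll":1.1,"jaw":0.1},
    {"x":6.3,"y":-2.05,"z":0.25,"roll":1.4,"jaw":0.1},
    {"x":7.4,"y":-2.4,"z":0.25,"roll":1.67,"jaw":0.1},
    {"x":8.3,"y":-2.7,"z":0.25,"roll":1.67,"jaw":0.1},
    {"x":8.7,"y":-2.85,"z":0.25,"roll":1.67,"jaw":0.1},
    {"x":8.82,"y":-2.89,"z":0.25,"roll":1.67,"jaw":0.1},
    {"x":8.82,"y":-2.89,"z":0.25,"roll":1.67,"jaw":0.1},
    {"x":8.82,"y":-2.89,"z":0.25,"roll":1.67,"jaw":0.1}
  ]
}}

```text
t: 8.05
tcp_pos: [0.5092, 0.1635, 0.1778]
tcp_rot: [2.645, 1.689, 0.0]
contact_force: [-0.5, 0.2, -2.0]
finger_gap: 0.179
```

Run:
```python
from h import *
go(0.511,0.164,0.135,-0.434)
c=calibration("wrist");im=camera("wrist");cv2.imwrite("pics/f_wrist.png",im[:,:,::-1])
im=camera("side");cv2.imwrite("pics/f_side.png",im[:,:,::-1])
im=camera("top");cv2.imwrite("pics/f_top.png",im[:,:,::-1])
o=get_obs()
for n in ("canister_mark","lid_tab","lid_grip","canister_rim"):
  r=landmark_of(n,"side");print(n,[(round(d["p"],2),np.round(d["centre"],4)) for d in r[:2]])
```

```text
t8.05 tcp [0.5092 0.1635 0.1778] ya -0.434 tilt [ 0.0019 -0.0024 -1.    ] F [-0.48  0.16 -2.03] M [-0.11  0.11  0.01] gap 0.179 j6 0.62
  shift [0.033 0.033 1.07 ] roll -0.00 rows>= 0.9
canister_mark [(0.56, array([0.4469, 0.1581, 0.0723]))]
lid_tab [(0.8, array([0.4831, 0.1046, 0.1578])), (0.36, array([0.5126, 0.1624, 0.1302]))]
lid_grip [(0.6, array([0.5102, 0.164 , 0.1764]))]
canister_rim [(0.75, array([0.5081, 0.163 , 0.1318])), (0.67, array([0.5101, 0.1685, 0.0799]))]
```

View pics/f_wrist.png

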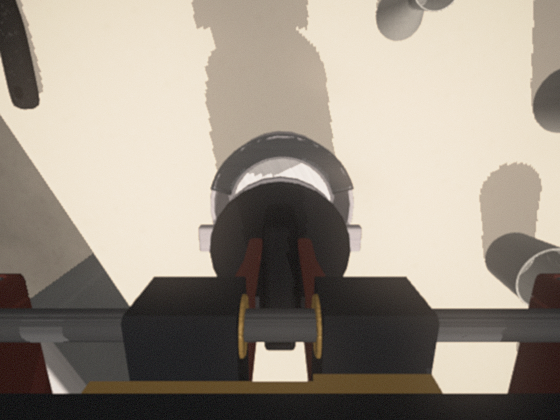

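View pics/f_side.png

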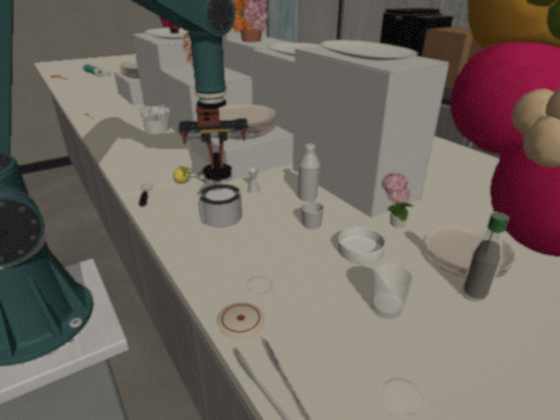

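Run:
```python
from h import *
c=calibration("wrist");im=cv2.imread("pics/f_wrist.png")
b=im.copy()
b=np.clip(b*1.5,0,255).astype(np.uint8)
b=cv2.resize(b[110:290,170:390],None,fx=3.5,fy=3.3,interpolation=cv2.INTER_CUBIC)
for (x,y),col in (((.511,.164),(0,0,255)),):
  for r in (.06,.043):
    P=np.array([pix(c,(x+r*np.cos(t),y+r*np.sin(t),.08)) for t in np.linspace(0,6.28,120)])
    P=(P-[170,110])*[3.5,3.3];cv2.polylines(b,[P.astype(int)],True,col,1)
  for g in (1.137,):
   for s in (1,-1):
    for w in(-.0145,.0145):
     d=s*np.array([-np.sin(g),np.cos(g)]);q=np.array([np.cos(g),np.sin(g)])
     pts=[(np.array(pix(c,(*(np.array([x,y])+d*np.sqrt(rr**2-w*w)+q*w),.08)))-[170,110])*[3.5,3.3] for rr in(.043,.06)]
     cv2.line(b,*[tuple(int(v) for v in p) for p in pts],(0,255,0),1)
cv2.imwrite("pics/f_ov.png",b)
```

```text
(no output)
```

View pics/f_ov.png

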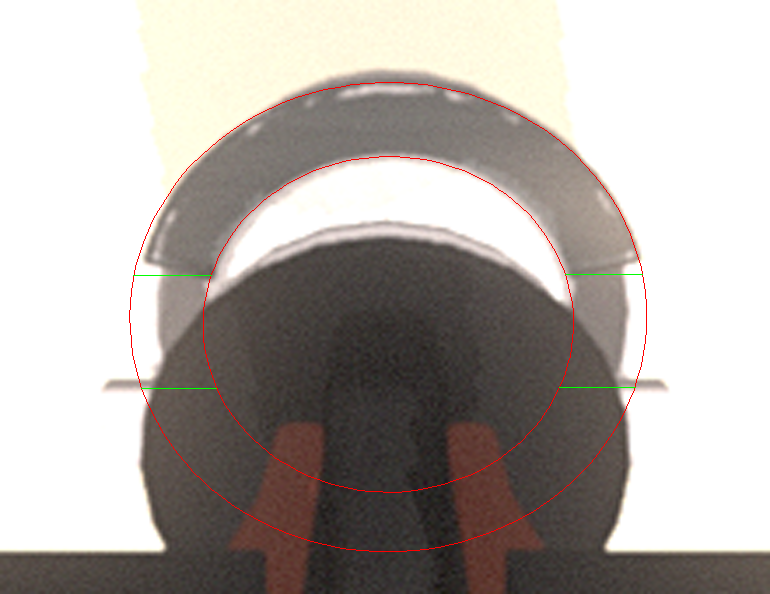

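Request:
{"op": "move_arm", "data": {
  "plan": [
    {"x":0.03,"y":0.03,"z":0.3,"roll":0,"jaw":0.1},
    {"x":0.03,"y":0.03,"z":0.7,"roll":0,"jaw":0.1},
    {"x":0.03,"y":0.03,"z":1,"roll":0,"jaw":0.1},
    {"x":0.03,"y":0.03,"z":1.1,"roll":0,"jaw":0.1},
    {"x":0.03,"y":0.03,"z":1.15,"roll":0,"jaw":0.1},
    {"x":0.03,"y":0.03,"z":1.15,"roll":0,"jaw":0.1},
    {"x":0.03,"y":0.03,"z":1.15,"roll":0,"jaw":0.1}
  ],
  "force": 60
}}

```text
t: 9.1
tcp_pos: [0.5121, 0.1646, 0.1332]
tcp_rot: [2.645, 1.688, 0.005]
contact_force: [0.3, -0.9, -1.9]
finger_gap: 0.174
```

Run:
```python
from h import *
go(0.511,0.164,0.12,-0.434)
```

```text
t9.10 tcp [0.5121 0.1646 0.1332] ya -0.435 tilt [ 0.0046 -0.0014 -1.    ] F [ 0.34 -0.89 -1.89] M [-0.05  0.06 -0.05] gap 0.174 j6 0.62
  shift [-0.025 -0.019  0.329] roll -0.01 rows>= 0.3
```

Request:
{"op": "move_arm", "data": {
  "plan": [
    {"x":-0.02,"y":-0.02,"z":0.06,"roll":0,"jaw":0.1},
    {"x":-0.02,"y":-0.02,"z":0.12,"roll":0,"jaw":0.1},
    {"x":-0.02,"y":-0.02,"z":0.18,"roll":0,"jaw":0.1},
    {"x":-0.02,"y":-0.02,"z":0.24,"roll":0,"jaw":0.1},
    {"x":-0.02,"y":-0.02,"z":0.28,"roll":0,"jaw":0.1},
    {"x":-0.02,"y":-0.02,"z":0.28,"roll":0,"jaw":0.1},
    {"x":-0.02,"y":-0.02,"z":0.28,"roll":0,"jaw":0.1}
  ]
}}

```text
t: 9.8
tcp_pos: [0.511, 0.1642, 0.1219]
tcp_rot: [2.645, 1.688, 0.005]
contact_force: [-0.3, -0.2, -1.8]
finger_gap: 0.179
```

Run:
```python
from h import *
go(0.511,0.164,0.11,-0.434)
```

```text
t9.80 tcp [0.511  0.1642 0.1219] ya -0.435 tilt [ 0.0045 -0.0014 -1.    ] F [-0.25 -0.24 -1.76] M [-0.02  0.1   0.01] gap 0.179 j6 0.62
  shift [-0.004 -0.     0.298] roll -0.01 rows>= 0.2
```

Request:
{"op": "move_arm", "data": {
  "plan": [
    {"x":0,"y":0,"z":0.05,"roll":0,"jaw":0.1},
    {"x":0,"y":0,"z":0.1,"roll":0,"jaw":0.1},
    {"x":0,"y":0,"z":0.15,"roll":0,"jaw":0.1},
    {"x":0,"y":0,"z":0.2,"roll":0,"jaw":0.1},
    {"x":0,"y":0,"z":0.25,"roll":0,"jaw":0.1},
    {"x":0,"y":0,"z":0.25,"roll":0,"jaw":0.1},
    {"x":0,"y":0,"z":0.25,"roll":0,"jaw":0.1}
  ]
}}

```text
t: 10.5
tcp_pos: [0.5112, 0.1642, 0.1123]
tcp_rot: [2.645, 1.688, 0.005]
contact_force: [-2.1, -0.4, 7.1]
finger_gap: 0.178
```

Run:
```python
from h import *
go(0.511,0.164,0.1095,-0.434)
```

```text
t10.50 tcp [0.5112 0.1642 0.1123] ya -0.435 tilt [ 0.0048 -0.0013 -1.    ] F [-2.1  -0.41  7.06] M [-0.09  0.69 -0.03] gap 0.178 j6 0.62
  shift [-0.006 -0.003  0.069] roll -0.01 rows>= 0.1
```

Request:
{"op": "move_arm", "data": {
  "plan": [
    {"x":0,"y":0,"z":0.03,"roll":0,"jaw":0.1},
    {"x":0,"y":0,"z":0.06,"roll":0,"jaw":0.1},
    {"x":0,"y":0,"z":0.09,"roll":0,"jaw":0.1},
    {"x":0,"y":0,"z":0.09,"roll":0,"jaw":0.1}
  ]
}}

```text
t: 10.9
tcp_pos: [0.5113, 0.1642, 0.1096]
tcp_rot: [2.645, 1.688, 0.006]
contact_force: [-3.0, -0.9, 13.8]
finger_gap: 0.18
```

Run:
```python
from h import *
go(0.511,0.164,0.1095,-0.434)
```

```text
t10.90 tcp [0.5113 0.1642 0.1096] ya -0.435 tilt [ 0.0051 -0.0012 -1.    ] F [-2.99 -0.9  13.77] M [-0.14  1.09  0.05] gap 0.180 j6 0.62
  shift [-0.008 -0.004  0.004] roll -0.01 rows>= 0.0
```

Request:
{"op": "move_arm", "data": {
  "plan": [
    {"x":0,"y":0,"z":0.03,"roll":0,"jaw":0.1},
    {"x":0,"y":0,"z":0.05,"roll":0,"jaw":0.1},
    {"x":0,"y":0,"z":0.05,"roll":0,"jaw":0.1},
    {"x":0,"y":0,"z":0.05,"roll":0,"jaw":0.1}
  ]
}}

```text
t: 11.3
tcp_pos: [0.5113, 0.1642, 0.1096]
tcp_rot: [2.645, 1.688, 0.007]
contact_force: [-5.6, -0.7, 22.7]
finger_gap: 0.181
```

Run:
```python
from h import *
go(0.511,0.164,0.1095,-0.434)
cv2.imwrite("pics/g_side.png",camera("side")[:,:,::-1])
cv2.imwrite("pics/g_wrist.png",camera("wrist")[:,:,::-1])
```

```text
t11.30 tcp [0.5113 0.1642 0.1096] ya -0.435 tilt [ 0.0057 -0.0012 -1.    ] F [-5.56 -0.66 22.74] M [-0.26  1.64  0.03] gap 0.181 j6 0.62
  shift [-0.008 -0.004  0.002] roll -0.01 rows>= 0.0
```

View pics/g_wrist.png

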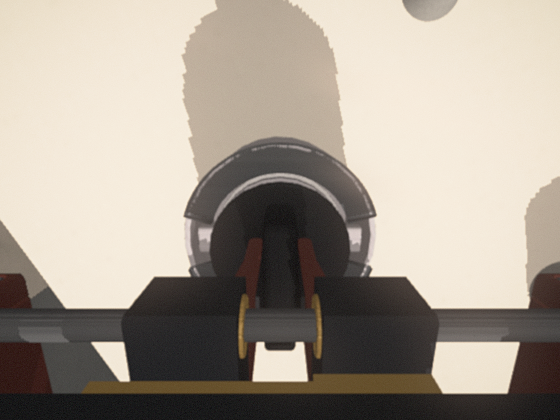

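Run:
```python
from h import *
im=cv2.imread("pics/a_top.png");c=calibration("top")
x0,y0=150,205;S=11
out=[]
for yaw in (.05,.12):
  b=cv2.resize(np.clip(im[250:278,165:201]*1.5,0,255).astype(np.uint8),None,fx=S,fy=S,interpolation=cv2.INTER_CUBIC)
  ux=np.array([np.cos(yaw),np.sin(yaw)]);uy=np.array([-ux[1],ux[0]])
  for r,z in ((.066,.074),(.066,.0)):
    P=[(pix(c,(*(np.array([.511,.1642])-r*ux+w*uy),z))-[165,250]+.5)*S for w in(-.005,0,.005)]
    cv2.polylines(b,[np.array(P).astype(int)],False,(0,0,255),1);cv2.circle(b,tuple(int(v) for v in P[1]),3,(0,255,0),-1)
  out.append(b)
z=np.hstack(out);cv2.imwrite("pics/rib.png",z);print(z.shape)
```

```text
(308, 792, 3)
```

View pics/rib.png

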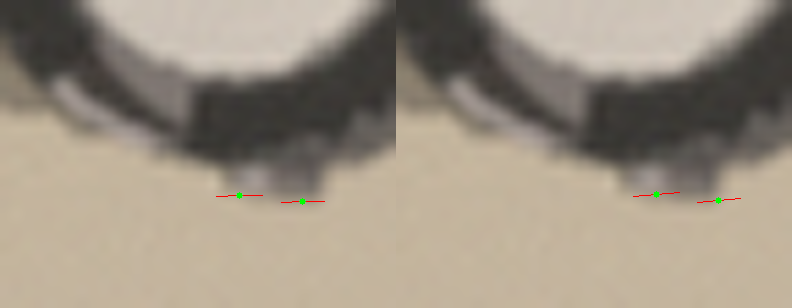

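Request:
{"op": "move_arm", "data": {
  "plan": [
    {"x":-0.01,"y":0,"z":0.02,"roll":0.5,"jaw":0.1},
    {"x":-0.01,"y":0,"z":0.02,"roll":1.2,"jaw":0.1},
    {"x":-0.01,"y":0,"z":0.02,"roll":2,"jaw":0.1},
    {"x":-0.01,"y":0,"z":0.02,"roll":2.8,"jaw":0.1},
    {"x":-0.01,"y":0,"z":0.02,"roll":3.6,"jaw":0.1},
    {"x":-0.01,"y":0,"z":0.02,"roll":4.4,"jaw":0.1},
    {"x":-0.01,"y":0,"z":0.02,"roll":5,"jaw":0.1},
    {"x":-0.01,"y":0,"z":0.02,"roll":5,"jaw":0.1}
  ]
}}

```text
t: 12.2
tcp_pos: [0.5115, 0.1634, 0.1096]
tcp_rot: [2.948, 1.074, 0.009]
contact_force: [-1.5, -2.3, 10.4]
finger_gap: 0.186
```

Run:
```python
from h import *
go(0.511,0.164,0.1095,-1.506)
cv2.imwrite("pics/h_wrist.png",camera("wrist")[:,:,::-1])
```

```text
t12.20 tcp [0.5115 0.1634 0.1096] ya -0.872 tilt [ 0.0066 -0.0019 -1.    ] F [-1.47 -2.33 10.36] M [-0.46  0.87 -0.02] gap 0.186 j6 1.06
  shift [ 0.    -0.018  0.003] roll 7.27 rows>= 4.2
```

View pics/h_wrist.png

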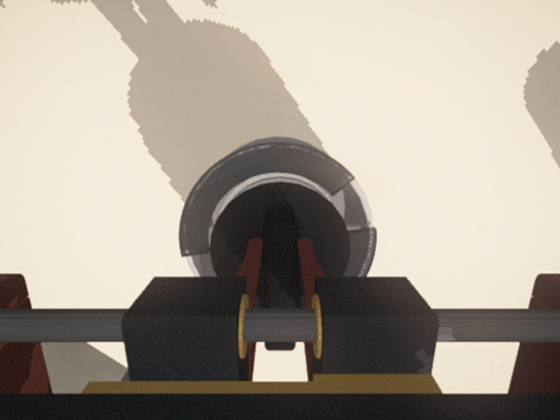

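Request:
{"op": "move_arm", "data": {
  "plan": [
    {"x":0,"y":0,"z":0.02,"roll":0.6,"jaw":0.1},
    {"x":0,"y":-0.01,"z":0.02,"roll":1.4,"jaw":0.1},
    {"x":0,"y":-0.02,"z":0.02,"roll":2.2,"jaw":0.1},
    {"x":0,"y":-0.02,"z":0.02,"roll":3,"jaw":0.1},
    {"x":0,"y":-0.02,"z":0.02,"roll":3.8,"jaw":0.1},
    {"x":0,"y":-0.02,"z":0.02,"roll":4.6,"jaw":0.1},
    {"x":0,"y":-0.02,"z":0.02,"roll":5.4,"jaw":0.1},
    {"x":0,"y":-0.02,"z":0.02,"roll":6.2,"jaw":0.1},
    {"x":0,"y":-0.02,"z":0.02,"roll":6.9,"jaw":0.1},
    {"x":0,"y":-0.02,"z":0.02,"roll":7.3,"jaw":0.1},
    {"x":0,"y":-0.02,"z":0.02,"roll":7.3,"jaw":0.1},
    {"x":0,"y":-0.02,"z":0.02,"roll":7.3,"jaw":0.1}
  ]
}}

```text
t: 13.45
tcp_pos: [0.5111, 0.1636, 0.1096]
tcp_rot: [3.137, 0.099, 0.011]
contact_force: [-2.1, -3.3, 10.7]
finger_gap: 0.181
```

Run:
```python
from h import *
go(0.511,0.164,0.1095,-1.506)
for n in ("wrist","side","top"): cv2.imwrite(f"pics/i_{n}.png",camera(n)[:,:,::-1])
for n in ("canister_mark","lid_tab","lid_grip"):
  for k in ("side","top"):
    r=landmark_of(n,k);print(n,k,[(round(d["p"],2),np.round(d["centre"],4)) for d in r[:2]])
```

```text
t13.45 tcp [0.5111 0.1636 0.1096] ya -1.508 tilt [ 0.007  -0.0026 -1.    ] F [-2.11 -3.28 10.7 ] M [-0.43  1.    0.04] gap 0.181 j6 1.69
  shift [-0.003 -0.011  0.003] roll -0.02 rows>= 0.0
canister_mark side [(0.6, array([0.447 , 0.1592, 0.0689]))]
canister_mark top [(0.46, array([0.4468, 0.1631, 0.0723]))]
lid_tab side [(0.97, array([0.447 , 0.1598, 0.0892]))]
lid_tab top [(0.74, array([0.445 , 0.1585, 0.0842]))]
lid_grip side [(0.93, array([0.5156, 0.1632, 0.1089])), (0.66, array([ 0.6438, -0.3757,  0.0476]))]
lid_grip top [(0.77, array([0.5111, 0.1617, 0.1086]))]
```

View pics/i_wrist.png

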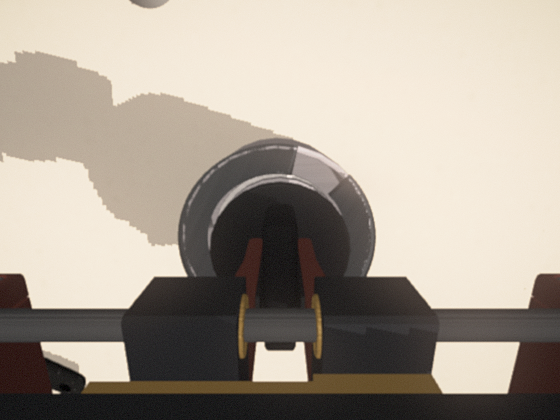

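View pics/i_side.png

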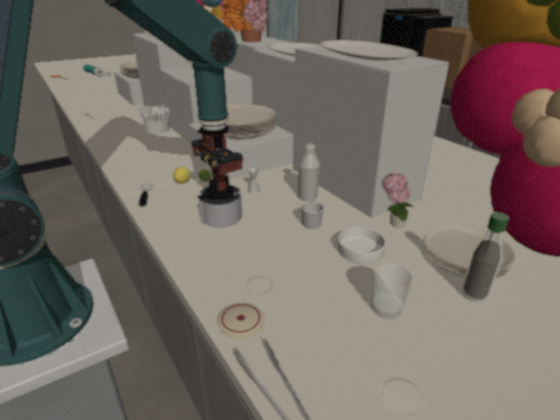

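Request:
{"op": "move_arm", "data": {
  "plan": [
    {"x":0,"y":0,"z":-0.03,"roll":0,"jaw":0.1},
    {"x":0,"y":0,"z":-0.06,"roll":0,"jaw":0.1},
    {"x":0,"y":0,"z":-0.09,"roll":0,"jaw":0.1},
    {"x":0,"y":0,"z":-0.09,"roll":0,"jaw":0.1},
    {"x":0,"y":0,"z":-0.09,"roll":0,"jaw":0.1}
  ]
}}

```text
t: 14.4
tcp_pos: [0.5111, 0.1635, 0.1134]
tcp_rot: [3.137, 0.099, 0.011]
contact_force: [-1.3, -0.2, 7.2]
finger_gap: 0.177
```

Request:
{"op": "move_arm", "data": {
  "plan": [
    {"x":0,"y":0,"z":0,"roll":0,"jaw":0.35},
    {"x":0,"y":0,"z":0,"roll":0,"jaw":0.5},
    {"x":0,"y":0,"z":0,"roll":0,"jaw":0.7},
    {"x":0,"y":0,"z":0,"roll":0,"jaw":0.8},
    {"x":0,"y":0,"z":0,"roll":0,"jaw":0.8},
    {"x":0,"y":0,"z":0,"roll":0,"jaw":0.8}
  ]
}}

```text
t: 15.0
tcp_pos: [0.5111, 0.1636, 0.1134]
tcp_rot: [3.137, 0.099, 0.011]
contact_force: [-0.2, -0.0, 0.2]
finger_gap: 0.685
```

Request:
{"op": "move_arm", "data": {
  "plan": [
    {"x":0,"y":0,"z":-0.5,"roll":0,"jaw":0.8},
    {"x":0,"y":0,"z":-1.2,"roll":0,"jaw":0.8},
    {"x":-0.3,"y":0,"z":-2,"roll":0,"jaw":0.8},
    {"x":-0.8,"y":0,"z":-3,"roll":0,"jaw":0.8},
    {"x":-1.3,"y":0,"z":-4,"roll":0,"jaw":0.8},
    {"x":-1.5,"y":0,"z":-4.5,"roll":0,"jaw":0.8},
    {"x":-1.5,"y":0,"z":-4.5,"roll":0,"jaw":0.8},
    {"x":-1.5,"y":0,"z":-4.5,"roll":0,"jaw":0.8}
  ]
}}

```text
t: 15.8
tcp_pos: [0.4501, 0.1603, 0.2929]
tcp_rot: [3.137, 0.099, 0.013]
contact_force: [-0.1, -0.3, -0.4]
finger_gap: 0.802
```

Run:
```python
from h import *
go(0.511,0.164,0.1095,-1.506)
c=calibration("wrist")
for n in ("wrist","side","top"):
  im=camera(n)[:,:,::-1];cv2.imwrite(f"pics/j_{n}.png",im)
  for k in ("canister_mark","canister_rim","lid_tab","lid_grip"):
    r=landmark_of(k,n);print(k,n,[(round(d["p"],2),np.round(d["centre"],4)) for d in r[:1]])
```

```text
t15.80 tcp [0.4501 0.1603 0.2929] ya -1.507 tilt [ 0.0081 -0.0025 -1.    ] F [-0.14 -0.34 -0.38] M [-0.04  0.15  0.02] gap 0.802 j6 1.71
  shift [ 1.489 -0.01   4.596] roll -0.02 rows>= 3.9
canister_mark wrist [(0.92, array([0.4472, 0.1623, 0.0705]))]
canister_rim wrist []
lid_tab wrist [(0.85, array([0.447 , 0.1578, 0.0917]))]
lid_grip wrist [(0.85, array([0.5102, 0.1644, 0.1095]))]
canister_mark side [(0.66, array([0.4458, 0.1591, 0.0712]))]
canister_rim side [(0.37, array([ 0.511 ,  0.1664, -0.0023]))]
lid_tab side [(0.67, array([0.4497, 0.1628, 0.0916]))]
lid_grip side [(0.6, array([0.5143, 0.1638, 0.1143]))]
canister_mark top []
canister_rim top []
lid_tab top []
lid_grip top [(0.93, array([0.5094, 0.164 , 0.1105]))]
```

View pics/j_wrist.png

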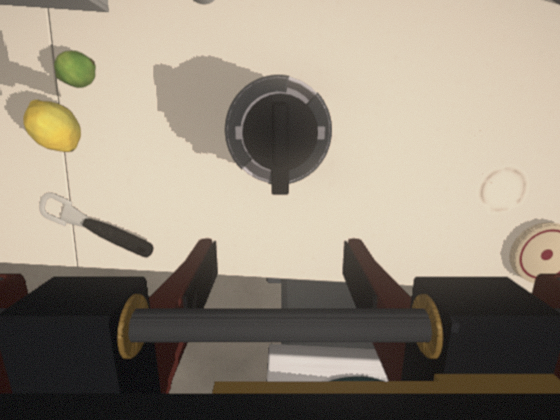

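View pics/j_side.png

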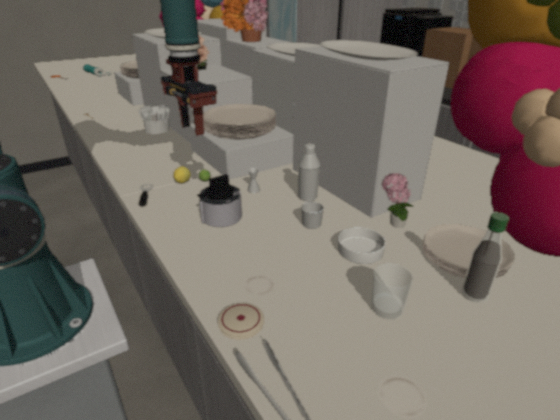

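Run:
```python
from h import *
im=cv2.imread("pics/j_wrist.png");c=calibration("wrist")
b=cv2.resize(np.clip(im[65:205,210:350]*1.8,0,255).astype(np.uint8),(580,580),interpolation=cv2.INTER_CUBIC)
cv2.imwrite("pics/j_zoom.png",b)
g=1.5715-1.507
ux=np.array([np.cos(g),np.sin(g)]);uy=np.array([-ux[1],ux[0]]);C=np.array([.511,.1637])
for z in (.066,.08):
  print(z,"tab",pix(c,(*(C-.066*ux),z+.027)).round(1),"bar ends",[pix(c,(*(C+s*.03*ux),z+.067)).round(1) for s in(1,-1)],"cap",[pix(c,(*(C+s*.041*uy),z+.028)).round(1) for s in(1,-1)],"cap top",pix(c,(*(C+.041*ux),z+.028)).round(1),"lug",[pix(c,(*(C+s*.052*uy),z+.008)).round(1) for s in(1,-1)])
ribc=[pix(c,(*(C-.066*ux),zz)) for zz in (.07,)];print(ribc)
```

```text
0.066 tab [278.3 191.9] bar ends [array([278. ,  99.9]), array([278.2, 164.7])] cap [array([239.8, 131.9]), array([316.4, 131.8])] cap top [278.   91.2] lug [array([232.2, 131.4]), array([324.1, 131.2])]
0.08 tab [278.3 194.7] bar ends [array([277.9,  98.8]), array([278.1, 166.7])] cap [array([238.2, 132.3]), array([318. , 132.2])] cap top [278.   89.9] lug [array([230.4, 131.8]), array([325.9, 131.6])]
[array([278.33530004, 187.78126316])]
```

View pics/j_zoom.png

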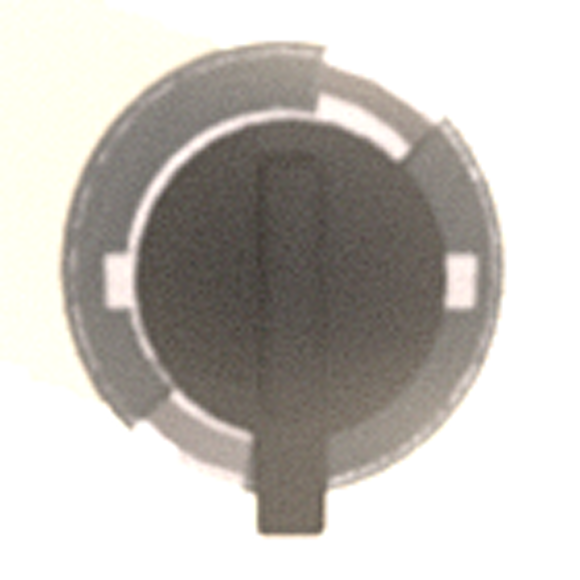

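Run:
```python
from h import *
g=.064;ux=np.array([np.cos(g),np.sin(g)]);uy=np.array([-ux[1],ux[0]]);C=np.array([.511,.1640])
c=calibration("side");im=cv2.imread("pics/j_side.png")
S=9;x0,y0=185,165;W,H=72,64
out=[]
for z in (None,.066):
  b=cv2.resize(np.clip(im[y0:y0+H,x0:x0+W]*1.5,0,255).astype(np.uint8),None,fx=S*.6,fy=S*.6,interpolation=cv2.INTER_CUBIC)
  def P(p,zz): return ((pix(c,(*p,zz))-[x0,y0]+.5)*S*.6).astype(int)
  if z:
   for zz,col in ((z,(0,255,0)),(z+.014,(0,0,255))):
    bar=[P(C+a*.03*ux+b_*.008*uy,zz+.067) for a,b_ in((1,1),(1,-1),(-1,-1),(-1,1))]
    cv2.polylines(b,[np.array(bar)],True,col,1)
    cv2.polylines(b,[np.array([P(C+.041*np.array([np.cos(t),np.sin(t)]),zz+.028) for t in np.linspace(0,6.28,60)])],True,col,1)
   cv2.polylines(b,[np.array([P(C+.06*np.array([np.cos(t),np.sin(t)]),.08) for t in np.linspace(0,6.28,60)])],True,(255,255,0),1)
  out.append(b)
cv2.imwrite("pics/j_side_ov.png",np.hstack(out))
```

```text
(no output)
```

View pics/j_side_ov.png

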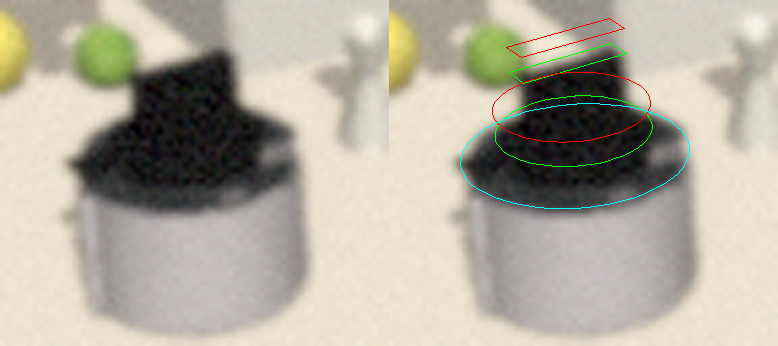

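Run:
```python
from h import *
def z(n,x0,x1,y0,y1): 
  im=cv2.imread(n);return cv2.resize(np.clip(im[y0:y1,x0:x1]*1.8,0,255).astype(np.uint8),(390,300),interpolation=cv2.INTER_CUBIC)
a=z("pics/i_wrist.png",170,390,130,290);b=z("pics/g_wrist.png",170,390,130,290)
c=z("pics/b_wrist.png",215,345,50,185);d=z("pics/j_top.png",150,220,205,270)
cv2.imwrite("pics/cmp.png",np.vstack([np.hstack([a,b]),np.hstack([c,d])]))
```

```text
(no output)
```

View pics/cmp.png

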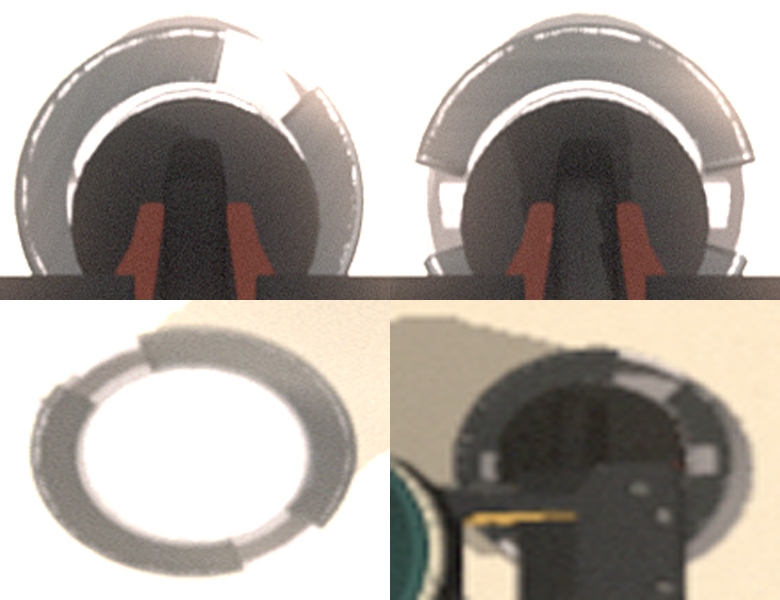

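Run:
```python
from h import *
go(0.45,-0.02,0.22,-1.506)
```

```text
t16.55 tcp [0.45   0.1603 0.293 ] ya -1.508 tilt [ 0.0071 -0.0026 -1.    ] F [ 0.13 -0.82 -1.05] M [-0.    0.15 -0.05] gap 0.799 j6 1.71
  shift [-0.298  4.492  1.837] roll -0.02 rows>= 3.9
```

Request:
{"op": "move_arm", "data": {
  "plan": [
    {"x":-0.1,"y":0.7,"z":0,"roll":0,"jaw":0.8},
    {"x":-0.1,"y":1.7,"z":0,"roll":0,"jaw":0.8},
    {"x":-0.2,"y":2.7,"z":0.2,"roll":0,"jaw":0.8},
    {"x":-0.3,"y":3.6,"z":0.8,"roll":0,"jaw":0.8},
    {"x":-0.3,"y":4.3,"z":1.4,"roll":0,"jaw":0.8},
    {"x":-0.3,"y":4.5,"z":1.8,"roll":0,"jaw":0.8},
    {"x":-0.3,"y":4.5,"z":1.83,"roll":0,"jaw":0.8},
    {"x":-0.3,"y":4.5,"z":1.83,"roll":0,"jaw":0.8}
  ]
}}

```text
t: 17.35
tcp_pos: [0.4498, -0.0202, 0.2204]
tcp_rot: [3.138, 0.098, 0.01]
contact_force: [0.5, 0.9, -0.0]
finger_gap: 0.799
```

Run:
```python
from h import *
c=calibration("wrist");im=camera("wrist");cv2.imwrite("pics/k_wrist.png",im[:,:,::-1]);np.savez("k.npz",**c)
print(pix(c,(.511,.164,.09)))
for n in ("top",): 
  im=camera(n)[:,:,::-1];cv2.imwrite(f"pics/k_{n}.png",im)
```

```text
[ 65.73316703 120.56701793]
```

View pics/k_wrist.png

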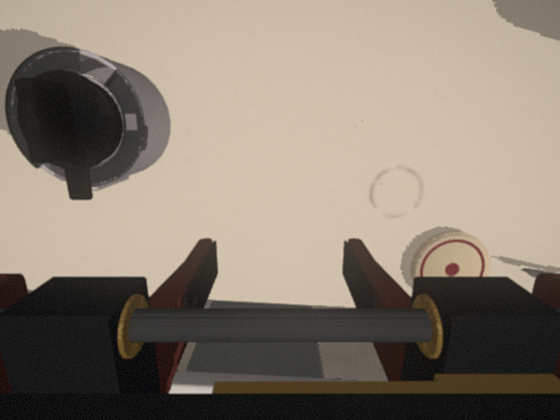

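Run:
```python
from h import *
c=dict(np.load("k.npz"));im=cv2.imread("pics/k_wrist.png")
g=.064;ux=np.array([np.cos(g),np.sin(g)]);uy=np.array([-ux[1],ux[0]]);C=np.array([.511,.1640])
x0,x1,y0,y1=0,180,30,210;S=2.2*1.0
base=cv2.resize(np.clip(im[y0:y1,x0:x1]*1.8,0,255).astype(np.uint8),None,fx=S,fy=S,interpolation=cv2.INTER_CUBIC)
ov=base.copy()
P=lambda p,z:((pix(c,(*p,z))-[x0,y0]+.5)*S).astype(int)
def circ(r,z,col): cv2.polylines(ov,[np.array([P(C+r*np.array([np.cos(t),np.sin(t)]),z) for t in np.linspace(0,6.28,80)])],True,col,1)
circ(.06,.08,(255,255,0));circ(.043,.08,(255,255,0))
for b,col in((.066,(0,255,0)),(.08,(0,0,255))):
  circ(.041,b+.028,col)
  for s in(1,-1): cv2.polylines(ov,[np.array([P(C+s*r*uy+w*ux,b+.008) for r,w in((.041,-.0085),(.052,-.0085),(.052,.0085),(.041,.0085))])],True,col,1)
  cv2.polylines(ov,[np.array([P(C-r*ux+w*uy,b+.028) for r,w in((.041,-.01),(.066,-.01),(.066,.01),(.041,.01))])],False,col,1)
cv2.imwrite("pics/k_ov.png",np.hstack([base,ov]))
```

```text
(no output)
```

View pics/k_ov.png

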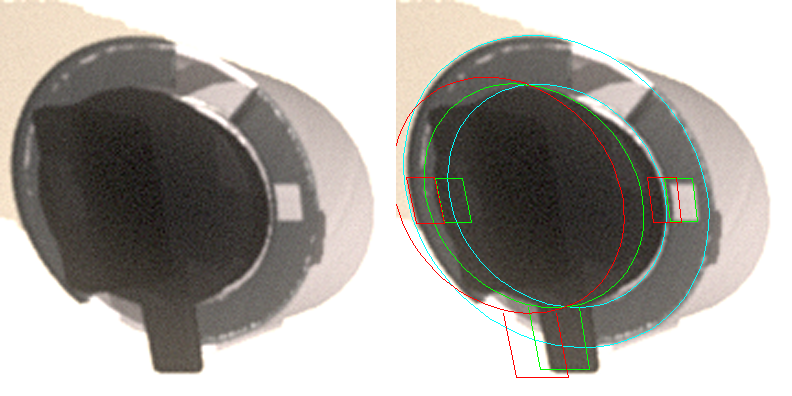

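View pics/k_top.png

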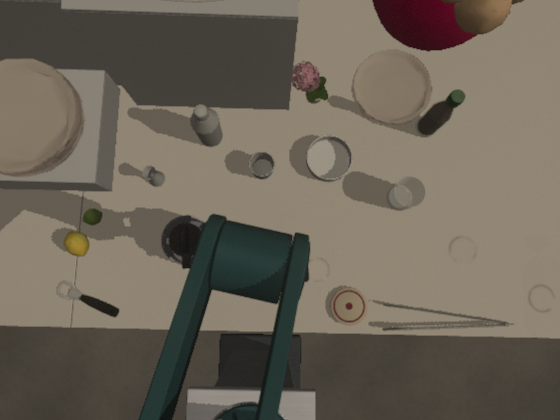

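Run:
```python
from h import *
for k in ("side",):
  camera(k)
  for n in ("lid_tab","canister_mark","lid_grip","glass_mid","juice_cup_mid","jigger_mid"):
    r=landmark_of(n,k);print(n,[(round(d["p"],2),np.round(d["centre"],4)) for d in r[:1]])
print(get_obs()["contact_force"]);print(close_job())
```

```text
lid_tab [(0.96, array([0.4482, 0.159 , 0.0926]))]
canister_mark [(0.96, array([0.4432, 0.1582, 0.0692]))]
lid_grip [(0.77, array([0.5152, 0.1623, 0.1134]))]
glass_mid [(0.66, array([0.509 , 0.163 , 0.0671]))]
juice_cup_mid [(0.67, array([ 0.7087, -0.0126,  0.029 ]))]
jigger_mid [(0.51, array([0.6756, 0.2669, 0.0385]))]
[0.04351742 0.14048956 0.42594935]
the job is handed in; nothing more can be done
None
```

I closed the canister and handed the job in at about 18 s; my last checks say the lid is locked with its tab over the rib, though handing in gives no verdict.

- **What I did:** I gripped the lid by its bar and set it over the gaps, which I found with the cameras at about 1.07 rad counter-clockwise of the rib. It went through the collar without resistance. I pressed until it stopped moving and the force rose to about 24 N, held it there, then turned it 61° clockwise. I eased it up onto the ledge, let go and backed the arm off.
- **Lid position:** The last look put the grip middle at z ≈ 0.113, the locked height. The tab end was within about 1 mm sideways of the rib (y 0.159 against 0.158). Model outlines laid over the wrist and side pictures also fit a base at 66 mm, not 80 mm.
- **Bystanders:** The jigger and juice cup read where they started. The glass looks unmoved in the last top picture.

Two checks did not agree:
- **Glass detection:** The final network answer for the glass was wrong: it gave the canister's place.
- **Bright patches:** After release, the lugs show as bright patches on the collar where they should be hidden under it. Their parallax fits lugs below the ledge, but I could not explain why they are visible.

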